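# Slide the used printing block through the washer's splash flap

## Robot

A 6-joint arm with a two-finger parallel gripper is mounted at the origin on the work surface. World frame = base frame: x ahead of the robot, y to its left, z up, the work surface at z = 0. Lengths are in m, angles in rad, forces in N, time in s.
With the tool pointing down it reaches from about 0.35 to 0.925 m from the base axis. Payload 6.4 kg.
Tool frame: the origin (TCP) lies midway between the tips of the shut fingers; the grasp point (between the pads) lies 19 mm behind it; x points along the fingers, y is the direction in which the jaws open and shut, and the axes are right-handed (so a half turn about x gives the same grasp; the last joint's range is limited). The gripper opens to 94 mm and grips with 3 to 60 N. Pads are 16 mm wide; open, the fingers measure 119 mm over their backs; the gripper's body (75 mm by 177 mm) begins 78 mm behind the grasp point.
Start: joints at [-1.519, 0.245, 1.558, -0, 1.339, -0.174], TCP at [0.146, -0.634, 0.205] pointing down, gripper open.
Joint ranges: [-3.13, 3.13], [-1.02, 2.26], [0.13, 2.54], [-0.95, 4.09], [0.21, 2.88], [-2.74, 2.74]. Speed limits (rad/s): [2.57, 2.57, 3.14, 3.14, 3.14, 3.14].

## Interface

Orientations are given as a 3x3 rotation matrix whose columns are the frame's x, y, z axes.
In Python, from cell import r gives the robot as it stands. The module is installed in compiled form; this text tells all that it offers.
- The arm moves only by the tool play_rows, never from a script. Its arguments are lists of equal length, an entry for each row: "slide": the shift along the tool's x, y, z in mm, a list of three; "twist": the turn about the tool's x in degrees. In form: {"slide": [[dx, dy, dz], ...], "twist": [twist, ...]}. A call has 1 to 12 rows; each row shifts and turns the commanded pose from where the row before left it, along the tool's axes as they then stand; what a row does not reach is not made up. A row lasts 1/8 s, in which the tool goes at most 62.5 mm and 10.7 degrees, less where a joint would pass 70% of its speed; a pose out of reach is approached as far as the arm can. A call is refused whole if a number of a shift passes 62.5 or a number of a turn 10.7, either way. A call with a gripper value outside its range is refused whole. "fingers" is the finger opening in mm, from 0 to 94, set as the call begins (left out, the last holds). The fingers move at their own pace and stop on an object; "squeeze" is the grip in N (left out, the last holds). Time passes only in rows, so rows that do not move let the fingers close. It gives the time, the measured TCP pose, the force and the opening at its end, in the units of the state.
- r.state(): the state, without advancing time (a new reading comes with each control period).
- r.get_image(name): name is "scene" or "top" or "wrist"; returns a dict with "image" (420x560x3 uint8, red, green, blue), "fovy" (degrees; the focal length in pixels is half the picture's height over the tangent of half this angle, whatever the lens; pixels are square), "cx", "cy" (the principal point, pixels), "R" (3x3) and "t" (3): a world point X has camera coordinates R X + t. Camera axes: x right, y down, z forward; pixel columns grow to the right and rows downward; lengths in m; the calibration is good to about 2 mm. A picture is of the moment at which its call begins. There is no depth.
- r.sign_off(): hands the job in, once; it reports no verdict.
The state is a dict: "time_s": time; "joint_pos": joint angles; "joint_velocities": joint speeds; "effort": joint torques, N m; "tcp_pos": TCP position; "ee_rot": TCP orientation; "contact_force": force on the tool from outside, world axes, zero at the start; "wrist_torque": the same for the moment, N m; "gripper_width": opening from 0.0 (shut) to 1.0 (fully open).
Only numpy, scipy, OpenCV 4.12 (cv2) and the standard library are available. Lean on these libraries where they do the work, as an engineer would, in place of code of your own. Each camera call takes 0.05 s, during which the arm holds its last target.

## Task

Two wooden printing blocks lie on the feed board of the block washer: slide the one stained dark blue with indigo across the board and push it in through the orange splash flap, so that it tips over the sill and runs down the chute inside. Draw the fingertips back out before the flap comes down on them, and let the flap swing fully shut. Slide the block with the fingers, never lift or carry it; leave the clean pale block and everything else standing as it is.

Things in the scene. Friction and masses are not known exactly. Their poses are not given: they have to be found in the camera images.
- washer: Fixed stainless block washer. Origin on the table (z = 0) under the middle of the flap opening; x points into the machine, y to the left, z up. Level feed board in front: top 100 mm above the table, x = -237 mm to 0, y = -210 to +210 mm, 6 mm lips at both sides. Machine top 167 mm above the table over the opening (x = -14 mm on), 172 mm at either side, 207 mm from x = 215 mm on, rear wall at x = 260 mm
- mouth (a point): middle of the flap opening's bottom edge, at board height in the machine's front plane (washer x = 0). The opening is 126 mm wide and 60 mm high, under the lintel. Two guides 22 mm high flare from y = +-60 mm at x = 0 to y = +-86 mm at x = -48 mm
- sill_edge (a point): far edge of the level sill behind the flap, 47 mm inside. From here a slick chute falls at 26 degrees to a floor 12 mm above the table. A block tips once its middle is past this edge, then slides down by itself; so its rear face must be pushed up to 10 mm past the front plane, with the fingers tilted forward (25 to 40 degrees from vertical) to reach in under the lintel
- flap (a joint): Angle of the orange splash flap, rad: 0 hanging shut, grows as it is pushed inwards, stop at 1.45. The block opens it and it rides on the block's top (about 0.75 rad). A damper (0.033 N m s/rad) resists fast pushing (about 1.2 N at 30 mm/s) and lets it sink shut in 3 to 4 s; it comes down on fingers left in the opening some 1 to 2 s after the block has gone
- flap_edge (a point): middle of the flap's lower edge, 4 mm above the board when shut. The flap is 114 mm wide, 56 mm tall and weighs 40 g; it hangs from a hinge rod 8 mm before the front plane and 160 mm above the table
- used_block_mid (a point): centre of the used block: a hardwood printing block stained dark blue all over, 100 mm long (its x) by 70 mm wide (its y) by 26 mm high, about 0.2 kg, with a raised leaf pattern on top; lies flat on the feed board, left or right of the middle, turned up to 20 degrees; its x points roughly into the machine
- clean_block_mid (a point): centre of the clean block: the same size, pale bare wood, on the other side of the feed board; must stay where it is
- scrub_brush: wooden nail brush 36 x 85 x 32 mm in one far corner of the feed board beside the guides; origin under its middle
- dye_cup: white ceramic cup, 56 mm across and 50 mm high, in the other far corner of the feed board; origin under its middle
- mallet: mallet with an orange head lying on the table, 210 mm long; origin near its middle
- secateurs: black-handled secateurs lying on the table, 190 mm long; origin near their middle
- dye_jar: amber jar with a white cap, 72 mm across and 100 mm high, on the table; origin under its middle
- bowl: blue bowl, 100 mm across and 45 mm high, on the table; origin under its middle

How it is judged:
By the outcome, as a careful person would: the job done as asked, in the order asked, and still so for the second after the job is handed in, with the robot touching nothing.
It also fails if it takes over 64 s, if anything falls off the work surface, if the arm or the gripper's body presses on something with over 40 N, if the wrist force passes 120 N, or if a joint passes its speed limit or range.

## Working session

There is one attempt and no reset: what is moved stays moved. The work goes in short steps, Python scripts to look and compute and a tool call to move; the robot and the scene stay as the last step left them, time stands still between calls to the robot, and variables do not carry over. Pictures are saved under pics/ and viewed, and the job is handed in when it is done.

Besides the shell and the picture viewer there is one more tool, called after "Emit:" by a JSON object that holds its "fn" and its "kwargs", one argument or row to a line. play_rows: Moves the arm, as the interface text tells. Its arguments: {"type":"object","properties":{"slide":{"type":"array"},"twist":{"type":"array"},"fingers":{"type":"number"},"squeeze":{"type":"number"}},"required":["slide","twist"]}

```bash
mkdir -p pics; python3 - <<'E'
from cell import r
import cv2,numpy as np,pickle
s=r.state();print(s)
for n in ["scene","top","wrist"]:
    d=r.get_image(n);cv2.imwrite(f"pics/{n}0.png",d["image"][:,:,::-1]);pickle.dump(d,open(f"{n}0.pkl","wb"))
    print(n,d["fovy"],d["cx"],d["cy"],d["R"],d["t"])
E
```

```text
{'time_s': 0.0, 'joint_pos': array([-1.51905892e+00,  2.45811254e-01,  1.55897826e+00, -2.72000960e-05,
        1.33868386e+00, -1.74128776e-01]), 'joint_velocities': array([ 7.79340942e-04, -6.14542133e-04,  7.27909932e-05, -1.53400993e-04,
       -1.65258165e-03, -5.59145422e-04]), 'effort': array([ 1.33569338e-03, -4.15832698e+01, -3.14602983e+01,  6.85425312e-02,
        3.31624621e-02, -1.36423359e-04]), 'tcp_pos': array([ 0.14551731, -0.63290022,  0.20436638]), 'ee_rot': array([[-1.23694944e-04,  2.23956640e-01, -9.74599101e-01],
       [ 1.87682530e-03, -9.74597340e-01, -2.23956474e-01],
       [-9.99998231e-01, -1.85685453e-03, -2.99774725e-04]]), 'contact_force': array([-1.19885551, -0.28341652, -0.23256406]), 'wrist_torque': array([-0.05415978, -0.01285523,  0.02368865]), 'gripper_width': 1.0038827228679525}
scene 54.259026076507936 285.39569727929995 210.98280258158292 [[-0.85086454  0.52528735 -0.0101362 ]
 [ 0.42071866  0.66967408 -0.61199055]
 [-0.31468294 -0.52498555 -0.79080011]] [ 0.50705208 -0.15641336  1.44090159]
top 47.61435275507725 276.63914656818105 219.64602558815048 [[-0.01870334 -0.99982229  0.00235966]
 [-0.99149752  0.01824353 -0.1288404 ]
 [ 0.12877446 -0.00474934 -0.99166253]] [0.01759273 0.60900528 1.32633904]
wrist 61.27223689160971 279.6424273118082 210.30161260680248 [[ 0.22401228 -0.97458466 -0.00179802]
 [-0.93728656 -0.21594394  0.27360942]
 [-0.26704382 -0.05960661 -0.9618392 ]] [-0.6494282  -0.02867403  0.3915922 ]
```

View pics/scene0.png

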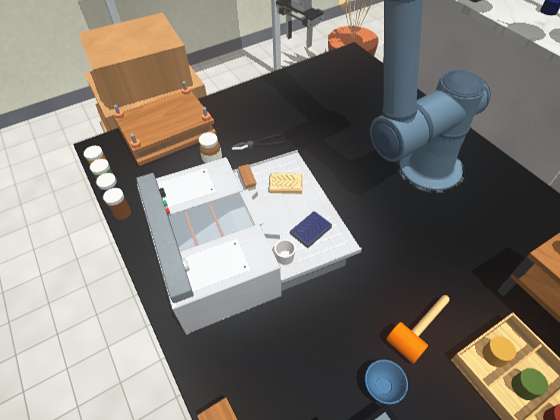

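View pics/top0.png

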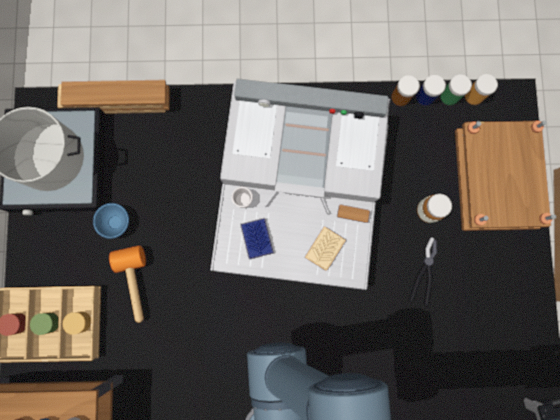

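View pics/wrist0.png

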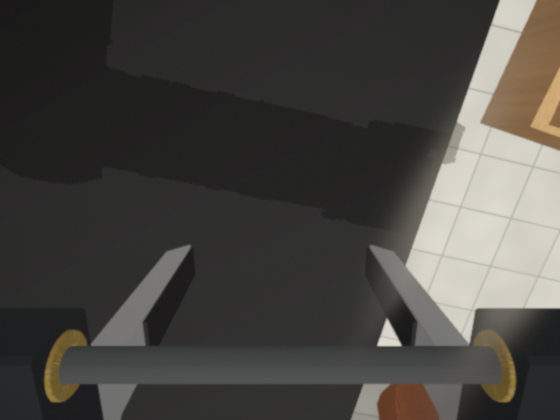

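The scene view shows the washer ahead of the robot. The dark blue block is at about (311,229), on the robot's left. In the top view the blue block is at (257,238), the pale block at (326,248), the cup at (243,198), the brush at (353,213) and the flap/lintel around (302,190). The wrist view shows only bare table and floor. I'll measure the washer and the block next.

```bash
cat > h.py <<'E'
import numpy as np,cv2,pickle
def cam(d):
    f=210/np.tan(np.radians(d["fovy"]/2));return f,d["cx"],d["cy"],np.array(d["R"]),np.array(d["t"])
def ray(d,u,v,z):
    f,cx,cy,R,t=cam(d);c=-R.T@t;w=R.T@np.array([(u-cx)/f,(v-cy)/f,1]);return c+w*(z-c[2])/w[2]
def proj(d,X):
    f,cx,cy,R,t=cam(d);p=R@np.array(X)+t;return np.array([cx+f*p[0]/p[2],cy+f*p[1]/p[2]])
def blue(d):
    h=cv2.cvtColor(d["image"],cv2.COLOR_RGB2HSV)
    return cv2.inRange(h,(112,90,20),(135,255,160))
E
python3 - <<'E'
from h import *
d=pickle.load(open("top0.pkl","rb"));s=pickle.load(open("scene0.pkl","rb"))
im=d["image"][70:300,200:400,::-1];cv2.imwrite("pics/topz.png",cv2.resize(im,None,fx=2.6*1,fy=2.6,interpolation=cv2.INTER_CUBIC))
im=s["image"][140:340,120:370,::-1];cv2.imwrite("pics/scz.png",cv2.resize(im,None,fx=3,fy=3,interpolation=cv2.INTER_CUBIC))
for n,q in (("top",d),("scene",s)):
    m=blue(q);c,_=cv2.findContours(m,0,2)
    for k in c:
        if cv2.contourArea(k)>200:
            (b,sz,a)=cv2.minAreaRect(k);p=cv2.boxPoints((b,sz,a));print(n,b,sz,a)
            P=[ray(q,*x,.126)[:2] for x in p];print(np.round(P,4),np.round(np.mean(P,0),4))
E
```

```text
top (256.6470947265625, 238.08824157714844) (34.44005584716797, 23.525955200195312) 75.96376037597656
[[0.5873 0.1023]
 [0.6016 0.0409]
 [0.5115 0.0201]
 [0.4975 0.081 ]] [0.5495 0.0611]
scene (310.9690246582031, 226.46461486816406) (20.601787567138672, 31.702293395996094) 48.8140754699707
[[0.6006 0.046 ]
 [0.5039 0.0206]
 [0.5029 0.0858]
 [0.597  0.1082]] [0.5511 0.0652]
scene (550.0, 7.0) (14.0, 18.0) 90.0
[[-1.0822 -0.443 ]
 [-1.1518 -0.3979]
 [-1.0381 -0.3147]
 [-0.9713 -0.3579]] [-1.0609 -0.3784]
```

View pics/topz.png

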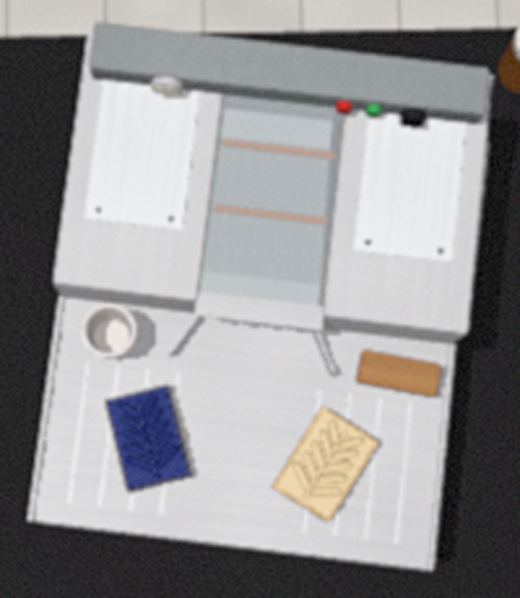

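View pics/scz.png

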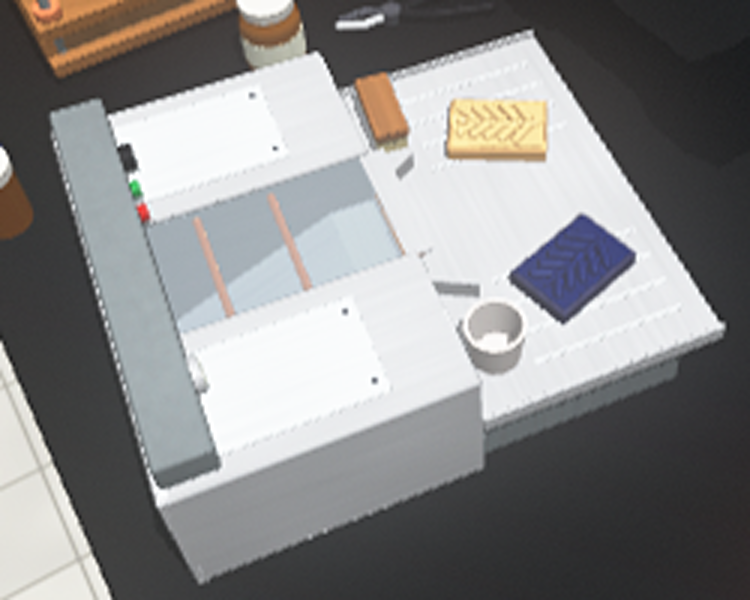

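```bash
python3 - <<'E'
from h import *
d=pickle.load(open("top0.pkl","rb"));s=pickle.load(open("scene0.pkl","rb"))
Z=lambda u,v:(200+u/2.6-.3,70+v/2.6-.3)
S=lambda u,v:(120+u/3-.33,140+v/3-.33)
def show(n,P): print(n,np.round(P,4))
for n,a in {"FL":(28,521),"FR":(433,570)}.items(): show("top "+n,ray(d,*Z(*a),.104))
for n,a in {"FL":(722,328),"FR":(531,33)}.items(): show("sc "+n,ray(s,*S(*a),.104))
for n,a in {"ML":(55,287),"MR":(470,334),"linL":(196,309),"linR":(323,328)}.items(): show("top "+n,ray(d,*Z(*a),.17))
for n,a in {"ML":(480,385),"MR":(320,55)}.items(): show("sc "+n,ray(s,*S(*a),.172))
# guides ends z .122
for n,a in {"gL":(176,353),"gR":(335,372)}.items(): show("top "+n,ray(d,*Z(*a),.122))
for n,a in {"gL":(480,288),"gR":(411,155)}.items(): show("sc "+n,ray(s,*S(*a),.122))
E
```

```text
top FL [0.4671 0.1874 0.104 ]
top FR [ 0.409  -0.2302  0.104 ]
sc FL [0.471  0.1868 0.104 ]
sc FR [ 0.4115 -0.2261  0.104 ]
top ML [0.6995 0.1511 0.17  ]
top MR [ 0.6438 -0.265   0.17  ]
top linL [0.6743 0.0094 0.17  ]
top linR [ 0.6526 -0.1177  0.17  ]
sc ML [0.7061 0.1552 0.172 ]
sc MR [ 0.6464 -0.2536  0.172 ]
top gL [0.6376 0.031  0.122 ]
top gR [ 0.6146 -0.1338  0.122 ]
sc gL [0.6399 0.0438 0.122 ]
sc gR [ 0.6154 -0.1287  0.122 ]
```

Washer: the board corners give a yaw of about -8.1° and a mouth near (0.674, -0.054). The machine's front corners agree within 2 mm. Board width measures 419 mm against the given 420.

Block: centre about (0.550, 0.063), with its x at about 13.5° in the world frame. The start jaw yaw already matches this. I'll travel over the board.

Emit:
{"fn": "play_rows", "kwargs": {
  "slide": [
    [-5,-42,-37],
    [-5,-42,-37],
    [-5,-42,-37],
    [-5,-42,-37],
    [-5,-42,-37],
    [-5,-42,-37],
    [-5,-42,-37],
    [-5,-42,-37],
    [-5,-42,-37],
    [-5,-42,-37],
    [-5,-42,-37],
    [-5,-42,-37]
  ],
  "twist": [0,0,0,0,0,0,0,0,0,0,0,0],
  "fingers": 94,
  "squeeze": 5
}}

```text
time_s: 1.65
tcp_pos: [0.4659, -0.0411, 0.2656]
ee_rot: [[0.0, 0.224, -0.975], [-0.0, -0.975, -0.224], [-1.0, 0.0, -0.0]]
contact_force: [-0.5, 0.4, 0.7]
gripper_width: 1.001
```

Emit:
{"fn": "play_rows", "kwargs": {
  "slide": [
    [0,-41,-37],
    [0,-41,-37],
    [30,0,0],
    [30,0,0],
    [0,0,0]
  ],
  "twist": [0,0,0,0,0]
}}

```text
time_s: 2.28
tcp_pos: [0.5173, 0.054, 0.2027]
ee_rot: [[-0.006, 0.224, -0.975], [0.001, -0.975, -0.224], [-1.0, -0.002, 0.006]]
contact_force: [0.5, 0.7, 0.3]
gripper_width: 1.0
```

```bash
python3 - <<'E'
from cell import r
from h import *
d=r.get_image("wrist");cv2.imwrite("pics/w1.png",d["image"][:,:,::-1]);pickle.dump(d,open("w1.pkl","wb"))
s=r.state();print(s["tcp_pos"])
m=blue(d);c,_=cv2.findContours(m,0,2);k=max(c,key=cv2.contourArea)
b=cv2.minAreaRect(k);p=cv2.boxPoints(b);print(b)
P=np.array([ray(d,*x,.126)[:2] for x in p]);print(P.round(4),P.mean(0).round(4))
E
```

```text
[0.51854317 0.05369232 0.20479625]
((280.0, 171.5), (123.0, 86.0), 90.0)
[[0.5874 0.1002]
 [0.6007 0.0422]
 [0.5134 0.019 ]
 [0.4986 0.0829]] [0.55   0.0611]
```

View pics/w1.png

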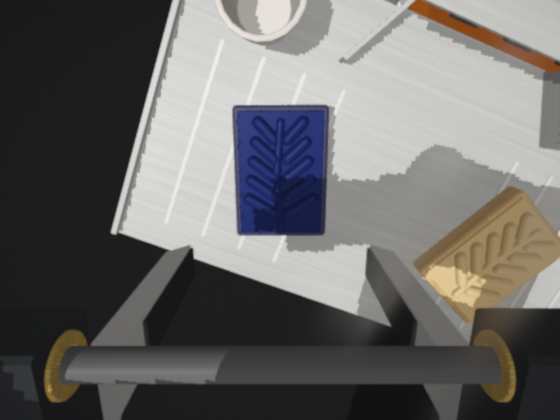

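Wrist view: the blue block is aligned with the jaws, centred at (280,171). The pale block's nearest corner is at (415,263), so I'll check that clearance.

```bash
python3 - <<'E'
from h import *
d=pickle.load(open("w1.pkl","rb"))
for n,a,z in [("pale L",(415,263),.126),("pale far",(514,188),.126),("pale near",(470,318),.126),("pale far base",(512,188),.1),("guide end",(343,60),.1),("flapL",(410,5),.106)]:
    p=ray(d,*a,z)[:2];q=p-np.array([.6743,-.0537]);e=np.array([.990,-.1402]);f=np.array([.1402,.990]);print(n,p.round(4),"washer",(q@e).round(4),(q@f).round(4))
E
```

```text
pale L [ 0.5055 -0.0576] washer -0.1666 -0.0275
pale far [ 0.5789 -0.1087] washer -0.0867 -0.0678
pale near [ 0.469  -0.1176] washer -0.1943 -0.0921
pale far base [ 0.5768 -0.1255] washer -0.0865 -0.0847
guide end [0.6387 0.034 ] washer -0.0476 0.0819
flapL [ 6.821e-01 -6.000e-04] washer 0.0003 0.0536
```

The pale block's corner is at washer (-167, -28), which is clear of the right finger by more than 50 mm. I'll descend and close lightly.

Emit:
{"fn": "play_rows", "kwargs": {
  "slide": [
    [40,0,0],
    [35,0,0],
    [15,0,0],
    [9,0,0],
    [0,0,0]
  ],
  "twist": [0,0,0,0,0]
}}

```text
time_s: 2.95
tcp_pos: [0.5198, 0.0535, 0.1073]
ee_rot: [[0.001, 0.224, -0.975], [-0.0, -0.975, -0.224], [-1.0, 0.0, -0.001]]
contact_force: [-0.1, 0.1, 0.5]
gripper_width: 1.003
```

Emit:
{"fn": "play_rows", "kwargs": {
  "slide": [
    [0,0,0],
    [0,0,0],
    [0,0,0],
    [0,0,0],
    [0,0,0],
    [0,0,0]
  ],
  "twist": [0,0,0,0,0,0],
  "fingers": 60,
  "squeeze": 5
}}

```text
time_s: 3.7
tcp_pos: [0.5196, 0.0536, 0.1071]
ee_rot: [[0.001, 0.224, -0.975], [0.0, -0.975, -0.224], [-1.0, 0.0, -0.001]]
contact_force: [-1.0, 1.3, 5.0]
gripper_width: 0.743
```

Emit:
{"fn": "play_rows", "kwargs": {
  "slide": [
    [0,10.5,-3.8],
    [0,10.4,-4.2],
    [0,10.2,-4.6],
    [0,10,-4.9],
    [0,9.8,-5.3],
    [0,9.6,-5.6],
    [0,9.4,-6],
    [0,9.2,-6.3],
    [0,9,-6.7],
    [0,8.7,-7],
    [0,0,0]
  ],
  "twist": [2.1,2.1,2.1,2.1,2.1,2.1,2.1,2.1,2.1,2.1,0]
}}

```text
time_s: 5.08
tcp_pos: [0.5804, -0.0406, 0.1069]
ee_rot: [[0.001, -0.141, -0.99], [-0.0, -0.99, 0.141], [-1.0, 0.0, -0.001]]
contact_force: [1.1, -0.1, 3.7]
gripper_width: 0.747
```

```bash
cat > look.py <<'E'
import sys
from cell import r
from h import *
tag=sys.argv[1]
for n in sys.argv[2:]:
    d=r.get_image(n);pickle.dump(d,open(n+tag+".pkl","wb"))
    im=d["image"][:,:,::-1]
    if n=="top": im=cv2.resize(im[70:300,200:400],None,fx=2.6,fy=2.6,interpolation=cv2.INTER_CUBIC)
    if n=="scene": im=cv2.resize(im[140:340,120:370],None,fx=3,fy=3,interpolation=cv2.INTER_CUBIC)
    cv2.imwrite("pics/"+n+tag+".png",im)
s=r.state();p=s["tcp_pos"];q=p[:2]-np.array([.6743,-.0537])
print(s["time_s"],p.round(4),"washer mm",1000*np.array([q@[.990,-.1402],q@[.1402,.990]]).round(4),s["joint_pos"].round(3),s["contact_force"].round(1),s["gripper_width"].round(3))
E
python3 look.py 2 wrist scene
```

```text
Traceback (most recent call last):
  File "look.py", line 12, in <module>
    print(s["time_s"],p.round(4),"washer mm",1000*np.array([q@[.990,-.1402],q@[.1402,.990]]).round(4),s["joint_pos"].round(3),s["contact_force"].round(1),s["gripper_width"].round(3))
                                                                                                                                                          ^^^^^^^^^^^^^^^^^^^^^^^^
AttributeError: 'float' object has no attribute 'round'
```

View pics/wrist2.png

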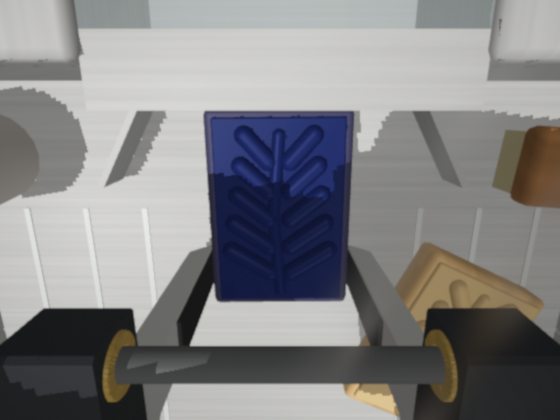

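View pics/scene2.png

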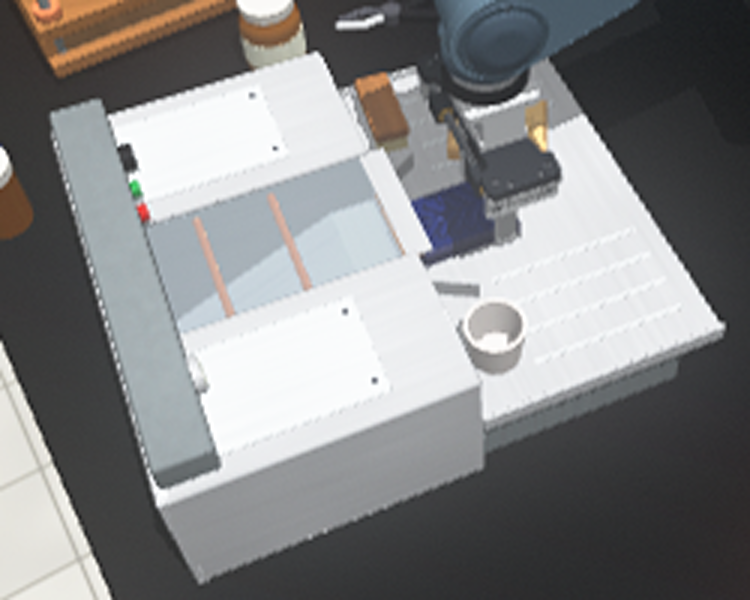

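The wrist view shows the block square to the mouth and centred: block columns 210–350, guide tips at columns 107 and 460. The pale block and the brush are untouched. I'll slide the block in under the flap, still gripped.

Emit:
{"fn": "play_rows", "kwargs": {
  "slide": [
    [0,0,-5],
    [0,0,-5],
    [0,0,-5],
    [0,0,-5],
    [0,0,-5],
    [0,0,-5],
    [0,0,-5],
    [0,0,-5],
    [0,0,-5],
    [0,0,-5],
    [0,0,-5],
    [0,0,-5]
  ],
  "twist": [0,0,0,0,0,0,0,0,0,0,0,0],
  "squeeze": 12
}}

```text
time_s: 6.68
tcp_pos: [0.6373, -0.048, 0.1068]
ee_rot: [[-0.005, -0.139, -0.99], [0.001, -0.99, 0.139], [-1.0, -0.0, 0.005]]
contact_force: [-8.5, 1.2, 9.7]
gripper_width: 0.744
```

```bash
sed -i 's/s\["gripper_width"\].round(3)/s["gripper_width"]/' look.py; python3 look.py 3 wrist scene
```

```text
6.775 [ 0.6379 -0.0481  0.1068] washer mm [-36.8   0.4] [-0.252  0.325  1.65  -0.     1.17   1.459] [-4.7  1.1  8.2] 0.742486380332681
```

View pics/wrist3.png

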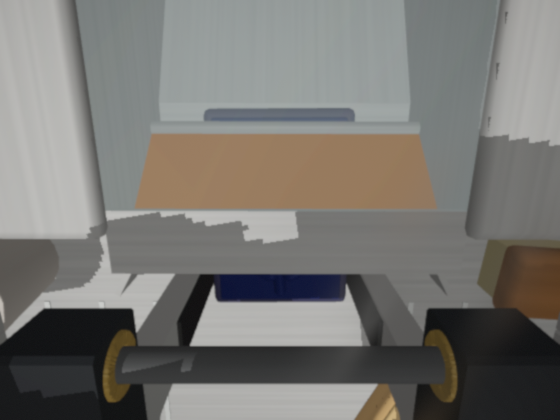

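View pics/scene3.png

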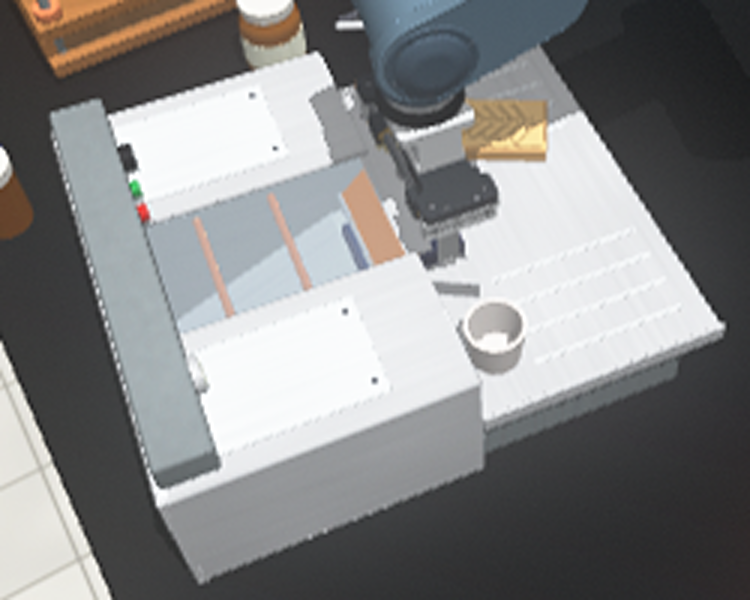

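The flap now rides on the block: the orange panel is tilted in at wrist rows 130–210, with the blue front visible beyond it. My moves turn the tool only about its own axis, so I can't tilt it directly. First I release and draw back.

Emit:
{"fn": "play_rows", "kwargs": {
  "slide": [
    [0,0,0],
    [0,0,0],
    [0,0,0],
    [0,0,20],
    [0,0,25],
    [0,0,0]
  ],
  "twist": [0,0,0,0,0,0],
  "fingers": 82
}}

```text
time_s: 7.52
tcp_pos: [0.5934, -0.042, 0.106]
ee_rot: [[-0.001, -0.14, -0.99], [0.0, -0.99, 0.14], [-1.0, -0.0, 0.001]]
contact_force: [-0.3, 0.8, -0.1]
gripper_width: 0.878
```

```bash
python3 look.py 4 wrist
```

```text
7.575 [ 0.5945 -0.0423  0.1064] washer mm [-80.6   0.1] [-0.261  0.228  1.77   0.     1.143  1.45 ] [ 0.5 -1.  -0.4] 0.8722958372966277
```

View pics/wrist4.png

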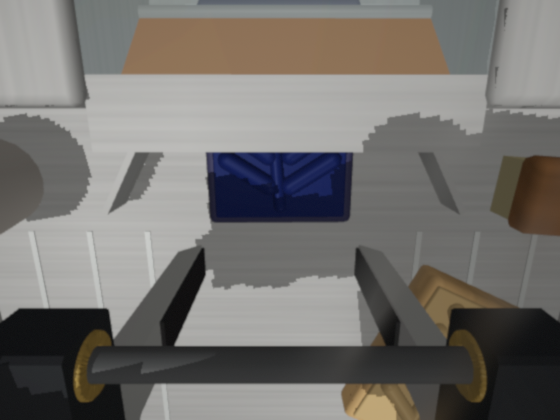

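The block stayed put, with its rear edge at row 218. Next I'll check in free air, high above the machine, what the arm does at the edge of its reach. The interface says an out-of-reach pose is approached as far as the arm can, and that might give tilt.

Emit:
{"fn": "play_rows", "kwargs": {
  "slide": [
    [-60,0,0],
    [-60,0,0],
    [-60,0,0],
    [-60,0,0],
    [0,0,-60],
    [0,0,-60],
    [0,0,-60],
    [0,0,-60],
    [0,0,-60],
    [0,0,-60],
    [0,0,-60],
    [0,0,-60]
  ],
  "twist": [0,0,0,0,0,0,0,0,0,0,0,0],
  "fingers": 40
}}

```text
time_s: 9.07
tcp_pos: [0.9533, -0.0977, 0.3066]
ee_rot: [[0.062, -0.14, -0.988], [-0.005, -0.99, 0.14], [-0.998, -0.004, -0.062]]
contact_force: [0.4, -0.1, -0.2]
gripper_width: 0.427
```

```bash
python3 look.py 5 ; python3 -c "
from cell import r;print(r.state()['ee_rot'].round(3))"
```

```text
9.075 [ 0.9533 -0.0977  0.3066] washer mm [282.4  -4.4] [-0.222  1.106  0.131  0.009  1.844  1.492] [ 0.4 -0.1 -0.2] 0.42707318671617
[[ 0.062 -0.14  -0.988]
 [-0.005 -0.99   0.14 ]
 [-0.998 -0.004 -0.062]]
```

At the reach limit the tool starts to tilt forward by 3.6°. I'll push on and see how far it goes, and whether the tilt stays when I come back.

Emit:
{"fn": "play_rows", "kwargs": {
  "slide": [
    [0,0,-60],
    [0,0,-60],
    [0,0,-60],
    [0,0,-60]
  ],
  "twist": [0,0,0,0]
}}

```text
time_s: 9.57
tcp_pos: [1.0034, -0.1111, 0.2853]
ee_rot: [[0.212, -0.14, -0.967], [-0.022, -0.99, 0.138], [-0.977, -0.008, -0.213]]
contact_force: [0.2, -0.1, -0.2]
gripper_width: 0.425
```

Emit:
{"fn": "play_rows", "kwargs": {
  "slide": [
    [0,0,50],
    [0,0,50]
  ],
  "twist": [0,0]
}}

```text
time_s: 9.82
tcp_pos: [0.937, -0.1026, 0.2711]
ee_rot: [[0.212, -0.14, -0.967], [-0.022, -0.99, 0.138], [-0.977, -0.008, -0.213]]
contact_force: [1.0, -0.4, 0.4]
gripper_width: 0.429
```

The tilt persists at 12°. That gives me a legitimate way to the 25–40° tilt the task asks for. I'll continue to about 32°, staying high.

Emit:
{"fn": "play_rows", "kwargs": {
  "slide": [
    [-10,0,-60],
    [-10,0,-60],
    [-10,0,-60],
    [-10,0,-60],
    [-10,0,-60],
    [-10,0,-60],
    [-10,0,-60]
  ],
  "twist": [0,0,0,0,0,0,0]
}}

```text
time_s: 10.7
tcp_pos: [1.0374, -0.1245, 0.3646]
ee_rot: [[0.41, -0.138, -0.902], [-0.046, -0.99, 0.131], [-0.911, -0.012, -0.412]]
contact_force: [0.4, 0.2, 0.0]
gripper_width: 0.425
```

Emit:
{"fn": "play_rows", "kwargs": {
  "slide": [
    [0,0,-60],
    [0,0,-60],
    [0,0,-60],
    [0,0,-60]
  ],
  "twist": [0,0,0,0]
}}

```text
time_s: 11.2
tcp_pos: [1.0648, -0.1325, 0.401]
ee_rot: [[0.534, -0.137, -0.835], [-0.061, -0.991, 0.123], [-0.844, -0.015, -0.537]]
contact_force: [0.3, 0.4, 0.3]
gripper_width: 0.424
```

```bash
python3 look.py 6 top; python3 -c "
from cell import r;print(r.state()['ee_rot'].round(4))"
```

```text
11.25 [ 1.0648 -0.1327  0.4029] washer mm [397.7 -23.5] [-0.248  1.051  0.126  0.073  1.399  1.473] [ 0.5 -0.   0.7] 0.42367634430401413
[[ 0.5356 -0.1368 -0.8333]
 [-0.0615 -0.9905  0.1231]
 [-0.8422 -0.0147 -0.539 ]]
```

The tilt is now 32.6°, aimed along the washer's x within 2°. Joint 3 sits right at its limit, so I'm coming back at once to a point in front of the opening.

Emit:
{"fn": "play_rows", "kwargs": {
  "slide": [
    [-15.2,-2.5,54.7],
    [-15.2,-2.5,54.7],
    [-15.2,-2.5,54.7],
    [-15.2,-2.5,54.7],
    [-15.2,-2.5,54.7],
    [-15.2,-2.5,54.7],
    [-15.2,-2.5,54.7],
    [-15.2,-2.5,54.7],
    [-15.2,-2.5,54.7],
    [0,0,0]
  ],
  "twist": [0,0,0,0,0,0,0,0,0,0]
}}

```text
time_s: 12.5
tcp_pos: [0.6215, -0.0483, 0.2646]
ee_rot: [[0.528, -0.136, -0.838], [-0.059, -0.991, 0.123], [-0.847, -0.016, -0.531]]
contact_force: [0.4, -0.1, 0.0]
gripper_width: 0.427
```

```bash
python3 look.py 7 wrist scene; python3 -c "
from cell import r;print(r.state()['ee_rot'].round(4))"
```

```text
12.6 [ 0.6263 -0.05    0.2699] washer mm [-48.   -3.1] [-0.307 -0.19   1.965  0.143  0.813  1.336] [-0.4 -0.8  1.8] 0.4204365681934287
[[ 0.5345 -0.1363 -0.8341]
 [-0.061  -0.9906  0.1227]
 [-0.843  -0.0147 -0.5377]]
```

View pics/wrist7.png

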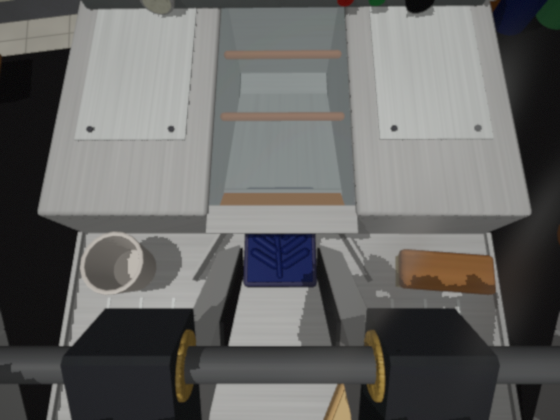

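View pics/scene7.png

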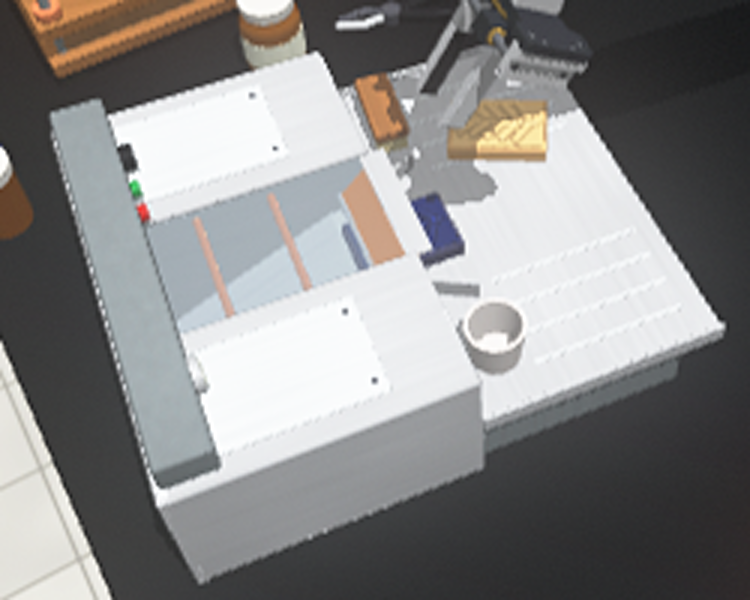

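Wrist view: the block's rear edge is at about row 283, columns 245–315, still centred with the flap resting on it. Now lowering the tilted, half-open fingertips behind the block.

Emit:
{"fn": "play_rows", "kwargs": {
  "slide": [
    [20,0,18],
    [20,0,18],
    [20,0,18],
    [20,0,18],
    [20,0,18],
    [18,0,16],
    [0,0,0],
    [0,0,0]
  ],
  "twist": [0,0,0,0,0,0,0,0]
}}

```text
time_s: 13.6
tcp_pos: [0.6019, -0.0445, 0.1138]
ee_rot: [[0.534, -0.136, -0.834], [-0.061, -0.991, 0.123], [-0.843, -0.015, -0.538]]
contact_force: [1.1, -0.5, -0.6]
gripper_width: 0.424
```

```bash
python3 look.py 8 wrist scene; python3 - <<'E'
from cell import r
from h import *
print(r.state()['ee_rot'].round(4))
d=pickle.load(open("wrist4.pkl","rb"))
for u in (212,280,348):
    q=ray(d,u,218,.126)[:2]-np.array([.6743,-.0537]);print(q@[.990,-.1402],q@[.1402,.990])
E
```

```text
13.7 [ 0.6014 -0.0443  0.1137] washer mm [-73.5  -0.9] [-0.312 -0.048  2.145  0.224  0.496  1.232] [0.3 0.4 0.8] 0.42584232981953535
[[ 0.5344 -0.136  -0.8342]
 [-0.0609 -0.9906  0.1225]
 [-0.843  -0.0146 -0.5376]]
-0.05092012377436266 0.03148563238403917
-0.050911496960889764 -0.00037476500521758666
-0.05090287183457586 -0.032228931408369695
```

View pics/wrist8.png

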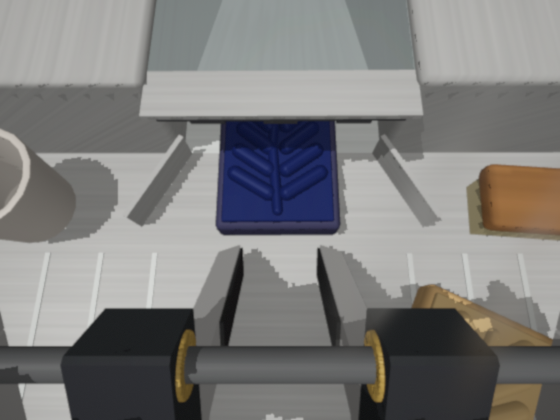

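View pics/scene8.png

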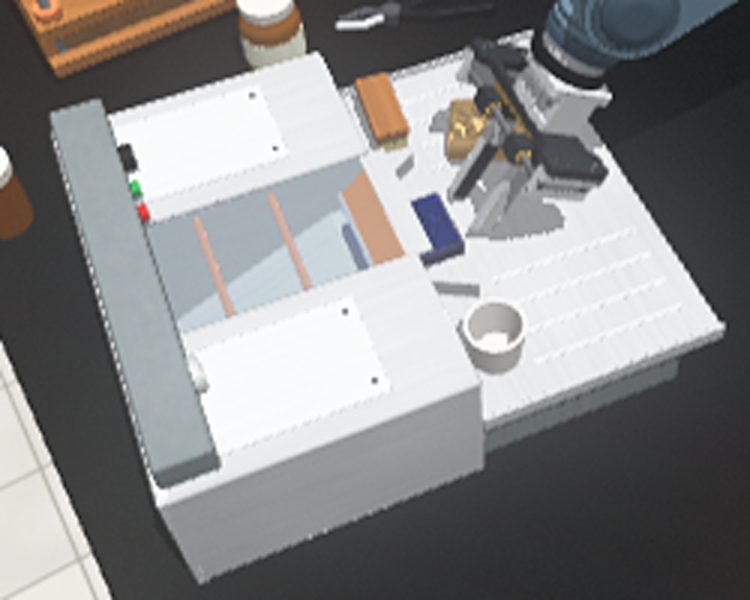

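Wrist view: the fingertips are just behind the block. Its rear edge is at row 222, measured at washer x ≈ -51 and y ≈ 0. I'll push slowly until the tips are just short of the front plane.

Emit:
{"fn": "play_rows", "kwargs": {
  "slide": [
    [3.4,0,2.2],
    [3.1,0,-4.9],
    [3.1,0,-4.9],
    [3.1,0,-4.9],
    [3.1,0,-4.9],
    [3.1,0,-4.9],
    [3.1,0,-4.9],
    [3.1,0,-4.9],
    [3.1,0,-4.9],
    [3.1,0,-4.9],
    [0,0,0]
  ],
  "twist": [0,0,0,0,0,0,0,0,0,0,0]
}}

```text
time_s: 15.08
tcp_pos: [0.6517, -0.0509, 0.1075]
ee_rot: [[0.532, -0.136, -0.836], [-0.06, -0.991, 0.123], [-0.845, -0.015, -0.535]]
contact_force: [-0.9, -0.1, -0.2]
gripper_width: 0.43
```

```bash
python3 look.py 9 wrist scene
```

```text
15.175 [ 0.6513 -0.0508  0.1073] washer mm [-23.2  -0.3] [-0.293  0.086  2.022  0.207  0.486  1.262] [-0.5 -0.8  0.9] 0.4273475669889448
```

View pics/wrist9.png

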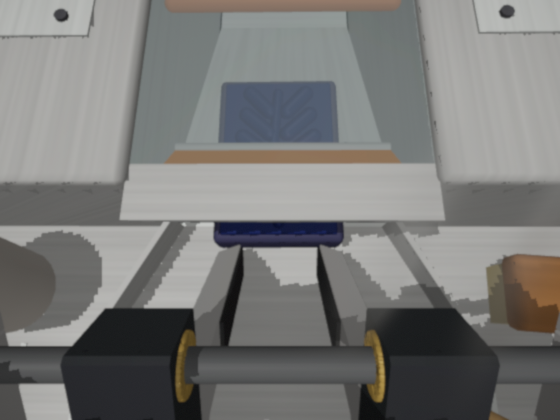

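View pics/scene9.png

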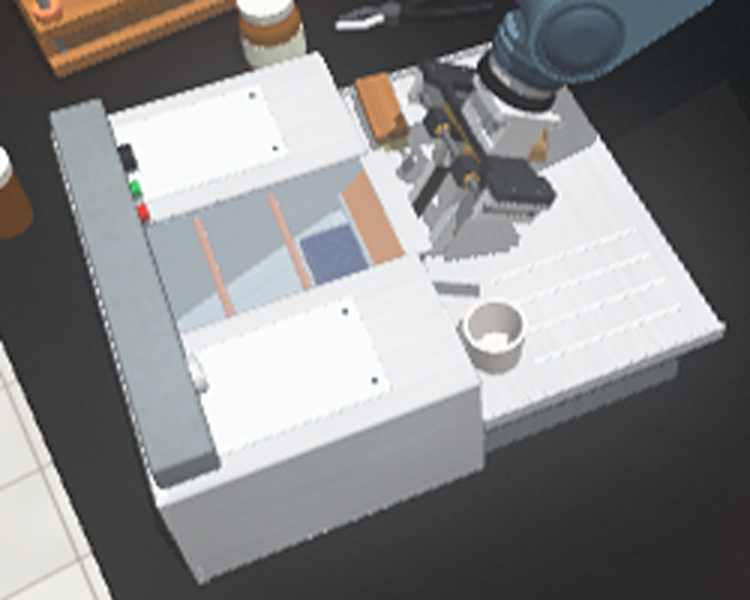

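The block is straight, and the flap still rests on it. The tips are at about x = -17. Final push of about 27 mm (tips to roughly +10), then straight back out.

Emit:
{"fn": "play_rows", "kwargs": {
  "slide": [
    [2.2,0,-6.3],
    [3.5,0,-5.5],
    [3.5,0,-5.5],
    [3.5,0,-5.5],
    [1,0,-1.6],
    [-10,0,16],
    [-20,0,32],
    [-20,0,32],
    [0,0,0]
  ],
  "twist": [0,0,0,0,0,0,0,0,0]
}}

```text
time_s: 16.3
tcp_pos: [0.5833, -0.0411, 0.1072]
ee_rot: [[0.53, -0.136, -0.837], [-0.059, -0.991, 0.124], [-0.846, -0.016, -0.533]]
contact_force: [0.7, 1.0, 0.6]
gripper_width: 0.424
```

```bash
python3 look.py 10 wrist scene
```

```text
16.4 [ 0.5861 -0.042   0.109 ] washer mm [-88.9  -0.8] [-0.318 -0.078  2.183  0.233  0.491  1.22 ] [0.5 0.1 0.7] 0.4240946204690508
```

View pics/wrist10.png

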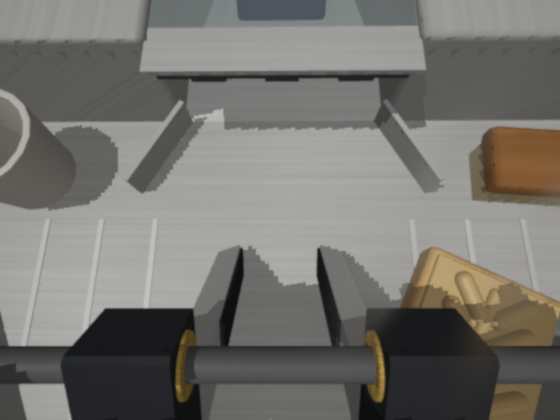

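View pics/scene10.png

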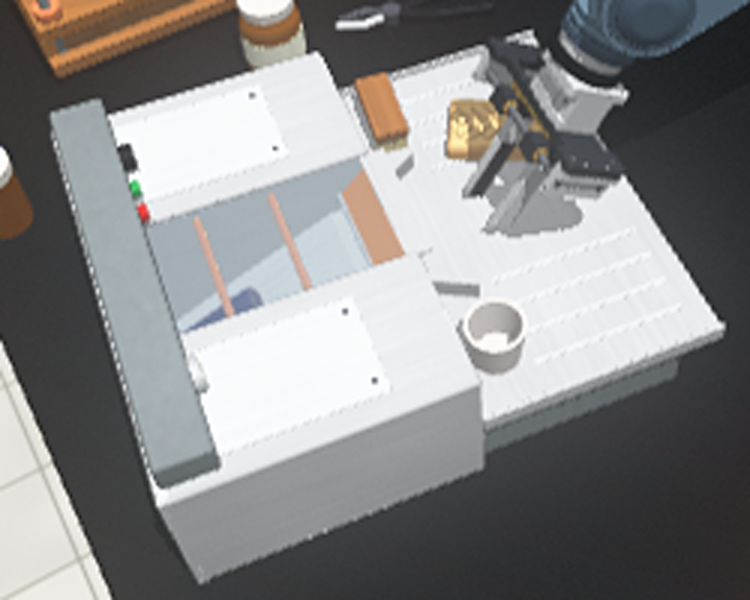

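The block has run down the chute (scene view, bluish shape at about (230,308)) and the fingers are out. I'll rise straight up and wait for the flap to sink.

Emit:
{"fn": "play_rows", "kwargs": {
  "slide": [
    [-15,0,-9.7],
    [-15,0,-9.7],
    [-15,0,-9.7],
    [-15,0,-9.7],
    [-15,0,-9.7],
    [0,0,0],
    [0,0,0],
    [0,0,0],
    [0,0,0],
    [0,0,0],
    [0,0,0],
    [0,0,0]
  ],
  "twist": [0,0,0,0,0,0,0,0,0,0,0,0]
}}

```text
time_s: 17.9
tcp_pos: [0.5861, -0.0432, 0.1977]
ee_rot: [[0.531, -0.136, -0.836], [-0.06, -0.991, 0.123], [-0.845, -0.015, -0.535]]
contact_force: [-0.4, -0.6, 0.8]
gripper_width: 0.428
```

Emit:
{"fn": "play_rows", "kwargs": {
  "slide": [
    [0,0,0],
    [0,0,0],
    [0,0,0],
    [0,0,0],
    [0,0,0],
    [0,0,0],
    [0,0,0],
    [0,0,0],
    [0,0,0],
    [0,0,0],
    [0,0,0],
    [0,0,0]
  ],
  "twist": [0,0,0,0,0,0,0,0,0,0,0,0]
}}

```text
time_s: 19.4
tcp_pos: [0.5861, -0.0432, 0.1976]
ee_rot: [[0.531, -0.136, -0.836], [-0.06, -0.991, 0.123], [-0.845, -0.015, -0.535]]
contact_force: [0.6, 0.1, 1.1]
gripper_width: 0.427
```

Emit:
{"fn": "play_rows", "kwargs": {
  "slide": [
    [0,0,0],
    [0,0,0],
    [0,0,0],
    [0,0,0],
    [0,0,0],
    [0,0,0],
    [0,0,0],
    [0,0,0],
    [0,0,0],
    [0,0,0],
    [0,0,0],
    [0,0,0]
  ],
  "twist": [0,0,0,0,0,0,0,0,0,0,0,0]
}}

```text
time_s: 20.9
tcp_pos: [0.5861, -0.0432, 0.1976]
ee_rot: [[0.531, -0.136, -0.836], [-0.06, -0.991, 0.123], [-0.845, -0.015, -0.535]]
contact_force: [0.3, 0.1, -0.7]
gripper_width: 0.427
```

Emit:
{"fn": "play_rows", "kwargs": {
  "slide": [
    [0,0,0],
    [0,0,0],
    [0,0,0],
    [0,0,0],
    [0,0,0],
    [0,0,0],
    [0,0,0],
    [0,0,0],
    [0,0,0],
    [0,0,0],
    [0,0,0],
    [0,0,0]
  ],
  "twist": [0,0,0,0,0,0,0,0,0,0,0,0]
}}

```text
time_s: 22.4
tcp_pos: [0.5861, -0.0432, 0.1976]
ee_rot: [[0.531, -0.136, -0.836], [-0.06, -0.991, 0.123], [-0.845, -0.015, -0.535]]
contact_force: [-0.5, -0.1, 0.3]
gripper_width: 0.425
```

```bash
python3 look.py 11 wrist scene top; cat > cmp.py <<'E'
from h import *
a=pickle.load(open("top0.pkl","rb"));b=pickle.load(open("top11.pkl","rb"))
E

```

```text
22.55 [ 0.5861 -0.0432  0.1976] washer mm [-88.8  -2. ] [-0.32  -0.222  2.126  0.174  0.69   1.288] [0.5 0.3 0.6] 0.4270552740770712
```

View pics/wrist11.png

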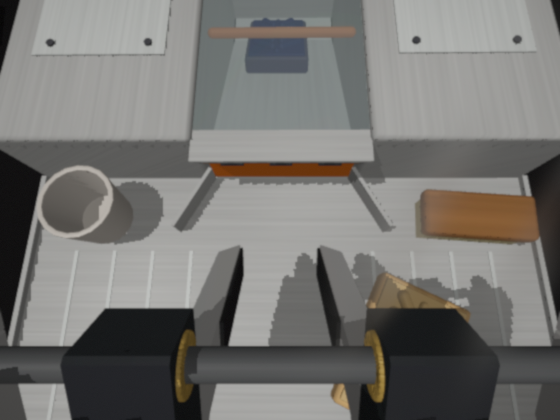

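View pics/scene11.png

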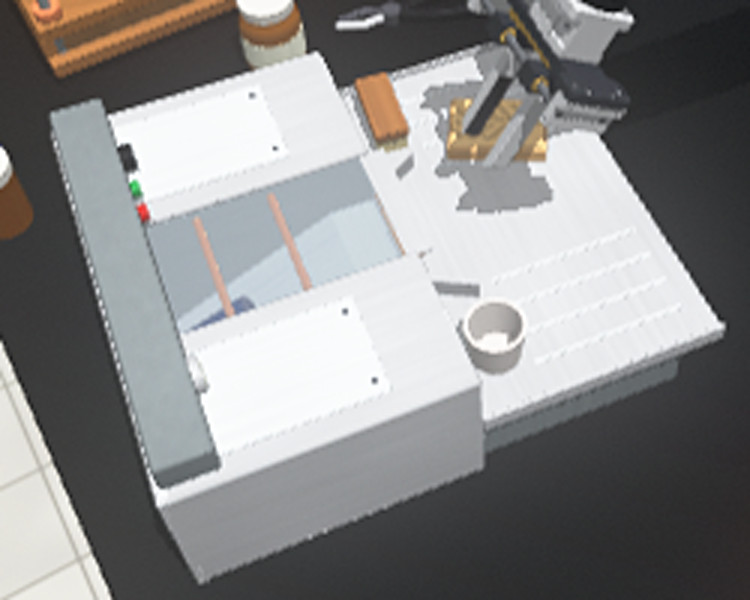

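View pics/top11.png

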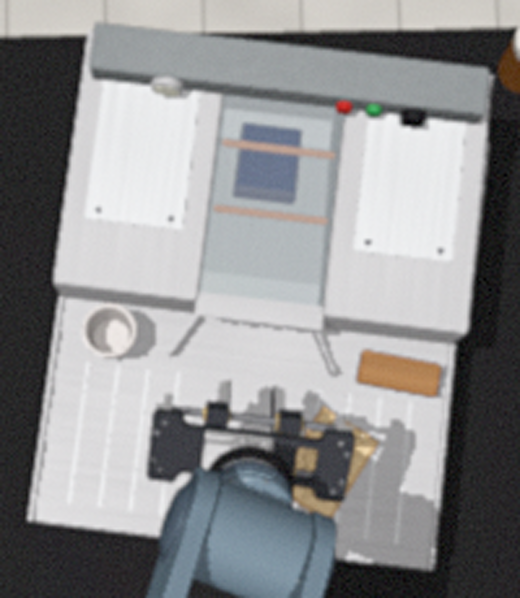

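The top view shows the blue block on the chute floor at (267,163). The flap hangs shut: an orange strip at wrist row 168, and the scene view matches the start. The pale block's visible corners (325,407) and (380,440), the cup and the brush are where they started.

```bash
python3 -c "
from cell import r;print(r.sign_off(), r.state()['time_s'])"
```

```text
the job is handed in; nothing more can be done
the job is handed in; nothing more can be done
```

The indigo block is through the flap and lying at the foot of the chute, the flap has swung shut, and the job was handed in at about 22.6 s.

- **Slide:** I gripped the block lightly by its sides and slid it flat along the board, turned square to the mouth and under the flap. I then released it.
- **Tilt:** The moves can only turn the tool about its own axis. I got a 32.6° forward tilt by pressing against the reach limit in free air above the machine, and the tilt stayed when I came back.
- **Push:** With the tilted, half-open fingertips I pushed the block's rear face to about 10 mm past the front plane. I drew straight out before the flap came down, rose clear and waited about 6 s.

**Last checks:**
- The top and wrist pictures show the block at the bottom of the chute and the flap hanging shut.
- The clean block's visible corners, the cup and the brush sit where they were in the first pictures. I compared these by eye, not by measurement, and the gripper partly hid the clean block.
- I did not check the jar, bowl, mallet and secateurs individually, but the arm never went near them.
- Contact force readings stayed below about 15 N.

**One reading disagreed:** at the reach limit, joint 3 briefly read 0.126 rad, just below its stated minimum of 0.13. The controller held it there and I left at once, but this could count as a joint passing its range.

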